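# Shut the marked air valve under the sliding cover

## Robot

A 6-joint arm with a two-finger parallel gripper is mounted at the origin on the work surface. World frame = base frame: x ahead of the robot, y to its left, z up, the work surface at z = 0. Lengths are in mm, angles in degrees, forces in N, time in s.
With the tool pointing down it reaches from about 275 to 775 mm from the base axis. Payload 14.6 kg.
Tool frame: the origin (TCP) lies at the very end of the fingers, on their centre line; the grasp point (between the pads) lies 19 mm behind it; z points along the fingers, y is the direction in which the jaws open and shut (so a half turn about z gives the same grasp; the last joint's range is limited). The gripper opens to 85 mm and grips with 20 to 120 N. Pads are 22 mm wide; open, the fingers measure 114 mm over their backs; the gripper's body (76 mm by 85 mm) begins 54 mm behind the grasp point. The pads swing forward as they close: fully open they stand 13 mm farther back than shut.
Start: joints at [-83.784, 15.075, -2.767, 72.158, 0, 81.102], TCP at [136.888, -506.843, 201.478] pointing down, gripper open.
Joint ranges: [-151.79, 151.79], [-50.71, 97.33], [-67.44, 78.34], [-121.81, 120.89], [-77.56, 73.72], [-180, 180]. Speed limits (degrees/s): [108.29, 108.29, 147.25, 159.86, 180, 180].

## Interface

Orientations are given as a 3x3 rotation matrix whose columns are the frame's x, y, z axes.
In Python, from station import r gives the robot as it stands. The module is installed in compiled form; this text tells all that it offers.
- The arm moves only by the tool drive_tool, never from a script. Its argument "increments" is a list of rows, each an object with "rotation": the turn, a rotation vector about the tool's x, y, z in rad, a list of three; "linear": the shift along the tool's x, y, z in mm, a list of three; "fingers": the closure, from 0 (fully open) to 1 (shut). A call has 1 to 8 rows; each row shifts and turns the commanded pose from where the row before left it, along the tool's axes as they then stand; what a row does not reach is not made up. A row lasts 1/10 s, in which the tool goes at most 50 mm and 8.59 degrees, less where a joint would pass 70% of its speed; a pose out of reach is approached as far as the arm can. A call is refused whole if a number of a shift passes 50 or a number of a turn 0.15, either way. A call with a gripper value outside its range is refused whole. The fingers move at their own pace and stop on an object; "squeeze" is the grip in N (left out, the last holds). Time passes only in rows, so rows that do not move let the fingers close. It gives the time, the measured TCP pose, the force and the opening at its end, in the units of the state.
- r.sense(): the state, without advancing time (a new reading comes with each control period).
- r.snapshot(name): name is "side" or "top" or "wrist"; returns the picture (420x560x3 uint8, red, green, blue); there is no depth.
- r.calibration(name): a dict with "camera_matrix" (3x3 intrinsics, pixels), "k1" (the pictures are not rectified: a ray, as slopes to the right and down, at radius r is drawn at 1 + k1 r^2 times it, then the intrinsics apply), "R" (3x3) and "t" (3): a world point X has camera coordinates R X + t. Camera axes: x right, y down, z forward; pixel columns grow to the right and rows downward; lengths in mm; the calibration is good to about 2 mm. A picture is of the moment at which its call begins: read the wrist's pose just before it. calibration takes no time and is no camera call; for the wrist camera it gives the pose at the moment of the call.
- r.finish_job(): hands the job in, once; it reports no verdict.
The state is a dict: "time": time; "q": joint angles; "qd": joint speeds; "joint_efforts": joint torques, N m; "eef_pos": TCP position; "eef_rot": TCP orientation; "wrist_force": force on the tool from outside, world axes, zero at the start; "ft_torque": the same for the moment, N m; "opening": opening from 0.0 (shut) to 1.0 (fully open).
Only numpy, scipy, OpenCV 4.12 (cv2) and the standard library are available. Lean on these libraries where they do the work, as an engineer would, in place of code of your own. Each camera call takes 0.05 s, during which the arm holds its last target. There are 200 camera calls.

## Task

Shut off the air to the comparator: with the fingertips, push the cover of the valve box all the way back over the closed rear half of the box, then push the valve handle that ends in a round disc a quarter turn clockwise (seen from above) until it is fully shut against its stop. Leave the plain-ended handle as it is, leave the things around the box where they are, pick nothing up, and finish clear of everything with the cover still open.

Things in the scene. Friction and masses are not known exactly. Their poses are not given: they have to be found in the camera images.
- valve_box: Grey box fixed to the bench, 240 (x) x 260 (y) x 80 mm high, walls 5 mm, yaw up to 0.35 rad either way. Origin: centre of its underside. Its x points from the near half (open-topped valve chamber, inside x -115 to -7, y -125 to +125, floor z 5 mm, hidden by the cover at first) to the rear half (closed deck); y to the left. Guide rails 10 mm wide, top at z 85, along both long sides.
- cover (a joint): Flat aluminium cover plate, 115 (box x) x 260 (box y) x 4 mm, top at z 85 mm, that slides on the box along the box's +x without lifting off. Value in m: 0 = chamber fully covered, 0.115 = at its rear stop, chamber fully open. It starts at 0 to 0.012. Sliding it takes about 3 N; it stays where it is left.
- cover_lip (a point): Centre of the upright lip in the middle of the cover's top: 8 (box x) x 100 (box y) mm, its body standing 22 mm above the plate (z 85 to 108 mm); the point lies at z 97 mm. It moves with the cover. Push on its near (-x) face. Axes as the box's.
- marked_handle (a joint): Handle to be shut: quarter-turn steel lever with a round disc at its end (28 mm diameter). Value in rad: 0 = open, it points from its pivot along the box's -x, along its pipe; grows clockwise seen from above; 1.57 = fully shut at its stop, pointing along the box's +y. Starts at 0 to 0.3. Friction about 0.15 N m; stays where it is left.
- marked_pivot (a point): Point on the upright turning axis of the marked handle, at z 58 mm, box x -40 mm and box y either +50 or -55 mm (the two valves may have changed places). The lever is 14 mm wide and 7 mm thick, z 53 to 60 mm.
- marked_tip (a point): Centre of the round disc at the end of the marked handle, 48 mm from its pivot, at z 58 mm; the disc stands from z 53 to 65 mm. The copper pipe under it has its top at z 40 mm, the brass valve body under the pivot at 46 mm.
- plain_handle (a joint): Handle of the other valve, same lever without a disc, its end 62 mm from its pivot: to be left alone. Same meaning of the values; starts at 0 to 0.3.
- plain_tip (a point): Point on the plain handle 48 mm from its pivot, z 58 mm.
- ring_center (a point): Centre of a loose steel ring gauge lying flat on the bench on the right of the box, 60 mm across, 22 mm high. To be left alone.
- bottle_center (a point): Centre (half-way up) of a loose white oil bottle standing on the left of the box, 40 mm diameter, 100 mm high. To be left alone.
- block_center (a point): Centre of a loose steel gauge block lying on the bench on the right of the box, 75 x 35 x 9 mm. To be left alone.

How it is judged:
By the outcome, as a careful person would: the job done as asked, in the order asked, and still so for the second after the job is handed in, with the robot touching nothing.
It also fails if it takes over 48 s, if anything falls off the work surface, if the arm or the gripper's body presses on something with over 40 N, if the wrist force passes 120 N, or if a joint passes its speed limit or range.

## Working session

There is one attempt and no reset: what is moved stays moved. The work goes in short steps, Python scripts to look and compute and a tool call to move; the robot and the scene stay as the last step left them, time stands still between calls to the robot, and variables do not carry over. Pictures are saved under pics/ and viewed, about 8 in all and at most 12, crops included, and the job is handed in when it is done.

Besides the shell and the picture viewer there is one more tool, called after "Call:" as a command line: name --argument value ..., lists and objects as JSON in quotes. drive_tool: Moves the arm, as the interface text tells. Its arguments: {"type":"object","properties":{"increments":{"type":"array"},"squeeze":{"type":"number"}},"required":["increments"]}

```bash
mkdir -p pics; python3 - <<'E'
from station import r
import cv2,numpy as np
s=r.sense();print(s['time'],s['eef_pos'],np.round(s['eef_rot'],3).tolist(),s['opening'])
for n in("top","side"):
    im=r.snapshot(n);cv2.imwrite(f"pics/{n}0.png",im[:,:,::-1])
    print(n,r.calibration(n))
E
```

```text
0.0 [ 136.84513125 -506.5403013   201.02885393] [[0.965, 0.261, -0.0], [0.261, -0.965, 0.001], [0.0, -0.001, -1.0]] 0.9999368285412483
top {'camera_matrix': array([[427.59242098,   0.        , 280.34749665],
       [  0.        , 427.59242098, 217.74633997],
       [  0.        ,   0.        ,   1.        ]]), 'k1': -0.009719040964592822, 'R': array([[ 0.00356909, -0.9999796 , -0.00529738],
       [-0.97639982, -0.0023409 , -0.21595812],
       [ 0.21594131,  0.00594314, -0.97638826]]), 't': array([ 23.75142669, 591.06164169, 764.62248311])}
side {'camera_matrix': array([[395.9610764 ,   0.        , 281.6708824 ],
       [  0.        , 395.9610764 , 207.08931906],
       [  0.        ,   0.        ,   1.        ]]), 'k1': 0.02366495540085073, 'R': array([[-0.81538849, -0.57881967, -0.01045951],
       [-0.3310208 ,  0.48098224, -0.81183823],
       [ 0.47493878, -0.65850123, -0.58378873]]), 't': array([469.46290169, 254.18693857, 621.99247317])}
```

View pics/top0.png

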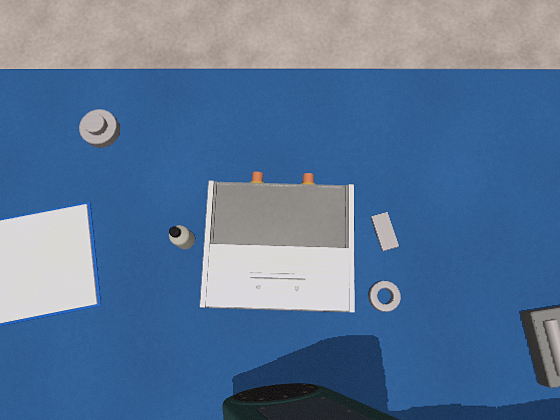

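View pics/side0.png

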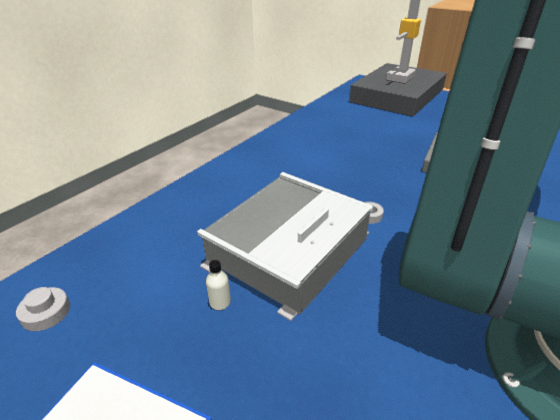

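The top view shows the box's rail corners at about (201,307), (354,312), (353,185) and (209,181). The lip is at about (250–305, 273–279) and the cover's rear edge runs (211,244)–(349,248). In the side view the bottle is close to the box's left wall.

```bash
cat > h.py <<'E'
import numpy as np,cv2
from station import r
def ray(c,uv):
    K=c['camera_matrix'];d=np.array([c['k1'],0,0,0,0.])
    # model: x_d = x(1+k1 r^2)
    p=cv2.undistortPoints(np.array([[uv]],float),K,d)[0,0]
    R=np.array(c['R']);return -R.T@c['t'],R.T@np.array([p[0],p[1],1])
def at(c,uv,z):
    o,d=ray(c,uv);return o+d*(z-o[2])/d[2]
def px(c,X):
    p,_=cv2.projectPoints(np.array(X,float).reshape(-1,1,3),cv2.Rodrigues(np.array(c['R']))[0],np.array(c['t']),c['camera_matrix'],np.array([c['k1'],0,0,0,0.]))
    return p[:,0]
E
python3 - <<'E'
from h import *
from scipy.optimize import least_squares
c=r.calibration("top")
L=np.array([[-120,130],[-120,-130],[120,-130],[120,130]],float)
P=np.array([[201,307],[354,312],[353,185],[209,181]],float)
def W(p,l,z=85):
    a=p[2];R=np.array([[np.cos(a),-np.sin(a)],[np.sin(a),np.cos(a)]])
    l=np.atleast_2d(l);return np.c_[l@R.T+p[:2],np.full(len(l),z)]
s=least_squares(lambda p:(px(c,W(p,L))-P).ravel(),[450,0,0]);p=s.x
print("box",p,s.fun.round(1))
def loc(uv,z):
    w=at(c,uv,z);a=p[2];R=np.array([[np.cos(a),-np.sin(a)],[np.sin(a),np.cos(a)]])
    return w.round(1),((w[:2]-p[:2])@R).round(1)
for n,uv,z in[("edgeL",(211,244),85),("edgeR",(349,248),85),("lipL",(250,273),108),("lipR",(305,279),108),("bot",(175,231),100),("ring",(385,296),22),("block",(385,231),9)]:print(n,*loc(uv,z))
im=cv2.imread("pics/top0.png")
a=cv2.resize(im[165:325,190:410],None,fx=3.6,fy=3.6,interpolation=cv2.INTER_CUBIC);cv2.imwrite("pics/c1.png",a)
E
```

```text
box [ 5.35688406e+02  2.73576864e+01 -2.57493484e-02] [ 4.4  0.9 -4.7  0.2 -4.4 -0.5  4.7 -0.1]
edgeL [536.  154.7  85. ] [ -3.  127.3]
edgeR [ 529.1 -102.5   85. ] [  -3.2 -130. ]
lipL [480.2  79.1 108. ] [-56.8  50.3]
lipR [469.9 -19.  108. ] [-64.6 -48. ]
bot [557.7 219.7 100. ] [ 17.  192.8]
ring [ 443.7 -180.    22. ] [ -86.6 -209.7]
block [ 575.9 -189.5    9. ] [  45.8 -215.8]
```

View pics/c1.png

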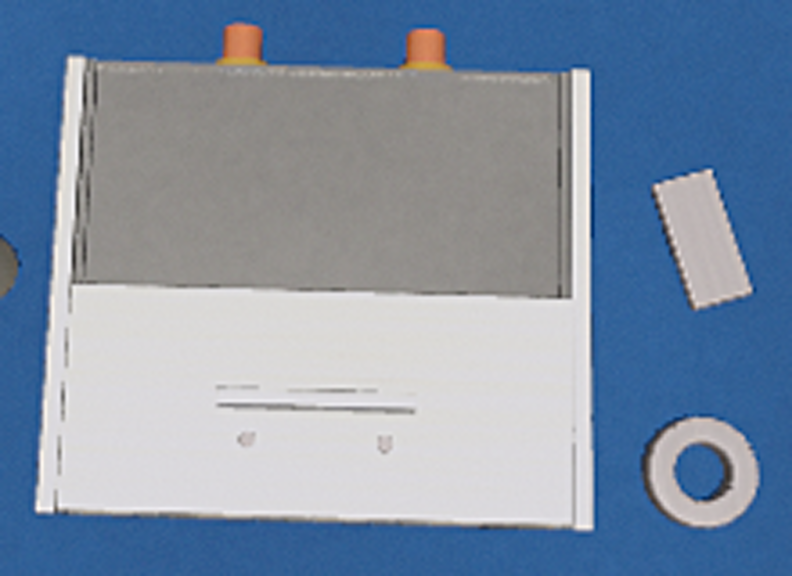

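Call:
drive_tool --increments '[{"rotation":[0,0,0.145],"linear":[0,0,0],"fingers":1},{"rotation":[0,0,0.145],"linear":[0,0,0],"fingers":1},{"rotation":[0,0,0],"linear":[20,-36,0],"fingers":1},{"rotation":[0,0,0],"linear":[20,-36,0],"fingers":1},{"rotation":[0,0,0],"linear":[20,-36,0],"fingers":1},{"rotation":[0,0,0],"linear":[20,-36,0],"fingers":1},{"rotation":[0,0,0],"linear":[20,-36,0],"fingers":1},{"rotation":[0,0,0],"linear":[20,-36,0],"fingers":1}]' --squeeze 30

```text
time: 0.9
eef_pos: [262.8, -292.4, 201.3]
eef_rot: [[1.0, -0.027, -0.0], [-0.027, -1.0, 0.0], [-0.0, -0.0, -1.0]]
wrist_force: [1.0, -0.6, 0.6]
opening: 0.001
```

Call:
drive_tool --increments '[{"rotation":[0,0,0],"linear":[20,-36,0],"fingers":1},{"rotation":[0,0,0],"linear":[20,-36,0],"fingers":1},{"rotation":[0,0,0],"linear":[20,-36,0],"fingers":1},{"rotation":[0,0,0],"linear":[20,-36,0],"fingers":1},{"rotation":[0,0,0],"linear":[20,-36,0],"fingers":1},{"rotation":[0,0,0],"linear":[20,-36,0],"fingers":1},{"rotation":[0,0,0],"linear":[20,-36,0],"fingers":1},{"rotation":[0,0,0],"linear":[0,0,0],"fingers":1}]'

```text
time: 1.7
eef_pos: [410.4, -42.3, 201.2]
eef_rot: [[1.0, -0.021, -0.0], [-0.021, -1.0, 0.001], [-0.0, -0.001, -1.0]]
wrist_force: [-0.8, -0.6, -0.6]
opening: -0.001
```

```bash
cat >> h.py <<'E'
from scipy.optimize import least_squares
def W(p,l,z=85):
    a=p[2];R=np.array([[np.cos(a),-np.sin(a)],[np.sin(a),np.cos(a)]])
    l=np.atleast_2d(l);return np.c_[l@R.T+p[:2],np.full(len(l),z)]
def loc(p,w):
    a=p[2];R=np.array([[np.cos(a),-np.sin(a)],[np.sin(a),np.cos(a)]])
    return (np.array(w)[:2]-p[:2])@R
def st(p):
    s=r.sense();e=s['eef_pos'];x=s['eef_rot'][:,0] 
    print(round(s['time'],2),e.round(1),'boxxy',loc(p,e).round(1),'toolyaw-boxyaw',round(np.arctan2(x[1],x[0])-p[2],4),'F',s['wrist_force'].round(1),'open',round(s['opening'],2))
E
python3 - <<'E'
from h import *
c=r.calibration("top")
L=np.array([[-120,140],[-120,-140],[120,-140],[120,140]],float)
P=np.array([[201,307],[354,312],[353,185],[209,181]],float)
s=least_squares(lambda p:(px(c,W(p,L))-P).ravel(),[450,0,0]);p=s.x
print("box",p,s.fun.round(1)); st(p)
im=r.snapshot("wrist");cv2.imwrite("pics/w1.png",im[:,:,::-1])
cw=r.calibration("wrist");print(px(cw,W(p,L)).round(), px(cw,W(p,[[-64.5,50],[-64.5,-50]],108)).round())
E
```

```text
box [ 5.36045730e+02  2.74258419e+01 -2.59156283e-02] [-1.1  0.5  0.8  0.2  0.8 -0.5 -0.5 -0.4]
1.7 [410.4 -42.3 201.2] boxxy [-123.8  -73. ] toolyaw-boxyaw 0.0048 F [-0.8 -0.6 -0.6] open -0.0
[[  19.  181.]
 [ 359.  182.]
 [ 372. -152.]
 [  -1. -119.]] [[101. 113.]
 [241. 111.]]
```

View pics/w1.png

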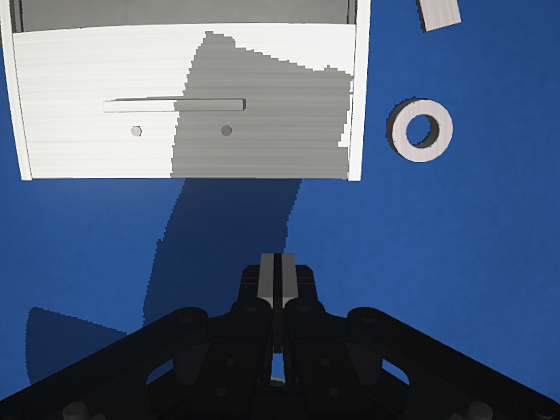

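The wrist view shows the near rail corners at (22,180) and (361,181), and the lip's near edge from (104,111) to (244,111). All agree with the fitted pose to about 2 mm. Two screw heads at (137,131) and (226,131) sit either side of my push line.

Call:
drive_tool --increments '[{"rotation":[0,0,0],"linear":[18,-34,0],"fingers":1},{"rotation":[0,0,0],"linear":[18,-34,0],"fingers":1},{"rotation":[0,0,0],"linear":[0,0,30],"fingers":1},{"rotation":[0,0,0],"linear":[0,0,30],"fingers":1},{"rotation":[0,0,0],"linear":[0,0,30],"fingers":1},{"rotation":[0,0,0],"linear":[0,0,15],"fingers":1},{"rotation":[0,0,0],"linear":[0,0,0],"fingers":1},{"rotation":[0,0,0],"linear":[0,0,0],"fingers":1}]'

```text
time: 2.55
eef_pos: [446.8, 20.5, 97.0]
eef_rot: [[1.0, -0.027, -0.0], [-0.027, -1.0, -0.0], [-0.0, 0.0, -1.0]]
wrist_force: [-0.4, 0.2, 0.4]
opening: -0.003
```

Call:
drive_tool --increments '[{"rotation":[0,0,0],"linear":[5,0,0],"fingers":1},{"rotation":[0,0,0],"linear":[5,0,0],"fingers":1},{"rotation":[0,0,0],"linear":[5,0,0],"fingers":1},{"rotation":[0,0,0],"linear":[5,0,0],"fingers":1},{"rotation":[0,0,0],"linear":[5,0,0],"fingers":1},{"rotation":[0,0,0],"linear":[5,0,0],"fingers":1}]'

```text
time: 3.15
eef_pos: [477.3, 20.5, 96.5]
eef_rot: [[1.0, -0.026, -0.0], [-0.026, -1.0, -0.0], [-0.0, 0.0, -1.0]]
wrist_force: [0.1, 0.4, 0.0]
opening: -0.0
```

No force yet, although contact was expected. I'll check.

```bash
python3 - <<'E'
from h import *
st([536,27,-.026])
for n in("wrist","side"):
    im=r.snapshot(n);cv2.imwrite(f"pics/{n}2.png",im[:,:,::-1])
a=cv2.imread("pics/wrist2.png");b=cv2.imread("pics/side2.png")[160:330,180:407]
b=cv2.resize(b,(560,420));a=a[:,:];cv2.imwrite("pics/m2.png",cv2.resize(np.hstack([a,b]),(800,300)))
E
```

```text
3.15 [477.3  20.5  96.5] boxxy [-58.5  -8.1] toolyaw-boxyaw -0.0001 F [0.1 0.4 0. ] open -0.0
```

View pics/m2.png

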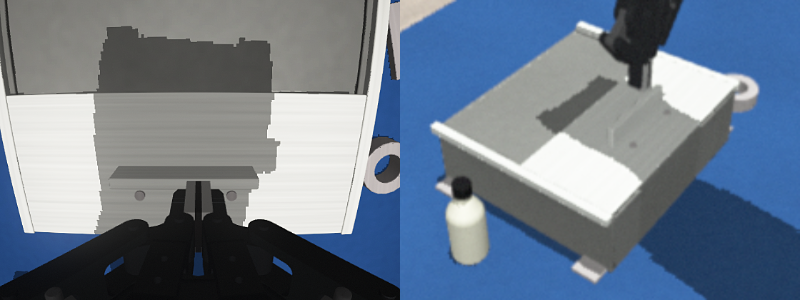

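```bash
python3 - <<'E'
from h import *
p=[536,27,-.026];c=r.calibration("wrist");k=1.4
for n,uv,z in[("lipneartopL",(108*k,178*k),108),("lipneartopR",(259*k,178*k),108),("lipfarL",(117*k,166*k),108),("lipbotL",(110*k,188*k),85),("edge",(200*k,94*k),85),("nearbox",(34*k,233*k),85),("nearboxR",(351*k,234*k),85)]:print(n,loc(p,at(c,uv,z)).round(1))
print(px(c,W(p,[[-58.5,-8],[-47.5,-8],[-58.5,-18],[-58.5,2]],96.5)).round()/k)
E
```

```text
lipneartopL [-54.8  50.9]
lipneartopR [-54.7 -48.5]
lipfarL [-46.3  44. ]
lipbotL [-73.6  58.7]
edge [-3.  -9.8]
nearbox [-117.5  130.7]
nearboxR [-117.9 -137.8]
[[197.14285714 176.42857143]
 [197.14285714 161.42857143]
 [211.42857143 176.42857143]
 [182.85714286 176.42857143]]
```

```bash
python3 - <<'E'
from h import *
c=r.calibration("wrist");print((-np.array(c['R']).T@c['t']).round(1))
a=cv2.imread("pics/wrist2.png")[215:335,130:390]
cv2.imwrite("pics/c2.png",cv2.resize(a,None,fx=3,fy=3,interpolation=cv2.INTER_NEAREST))
E
```

```text
[553.5  18.2 268.5]
```

View pics/c2.png

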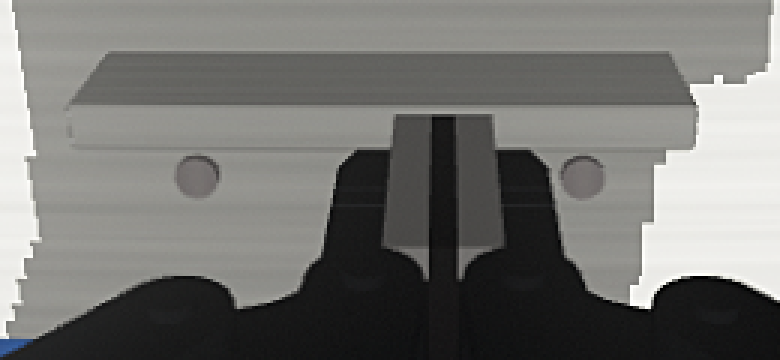

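```bash
python3 - <<'E'
from h import *
p=[536,27,-.026];c=r.calibration("side");cw=r.calibration("wrist")
for z in(85,96.5,108,120):print(z,px(c,W(p,[[-58.5,-8]],z)).round(),px(cw,W(p,[[-58.5,-8],[-63,-8]],z)).round())
print(px(c,W(p,[[-55,50],[-63,50],[-63,-50],[-55,-50]],108)).round())
a=cv2.imread("pics/side2.png")[170:270,260:390]
cv2.imwrite("pics/c3.png",cv2.resize(a,None,fx=6,fy=6,interpolation=cv2.INTER_NEAREST))
E
```

```text
85 [[316. 226.]] [[276. 238.]
 [276. 246.]]
96.5 [[316. 221.]] [[276. 247.]
 [276. 255.]]
108 [[316. 217.]] [[276. 257.]
 [276. 266.]]
120 [[316. 212.]] [[276. 269.]
 [276. 278.]]
[[298. 231.]
 [301. 233.]
 [329. 207.]
 [326. 206.]]
```

View pics/c3.png

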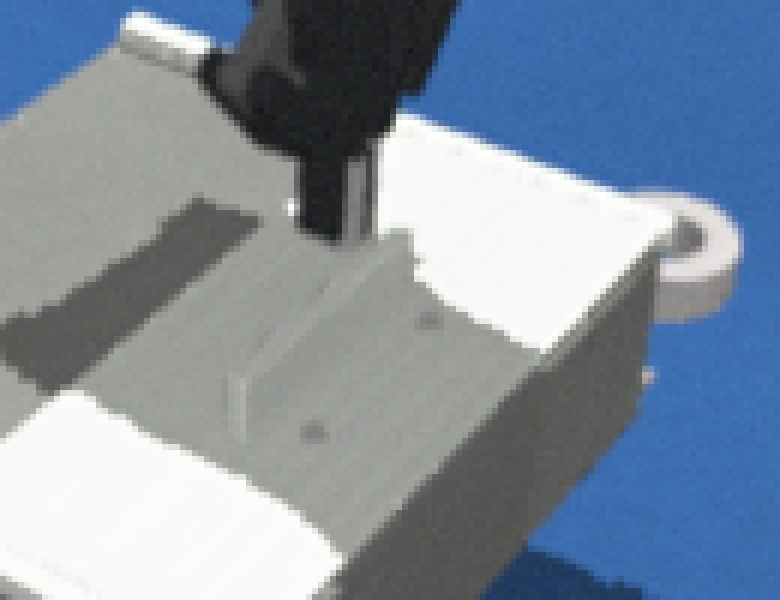

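The side view puts the fingertip at (317,210), which corresponds to z≈120. The reading of 96 would project to row 221, and the wrist view agrees with the higher value. The visible tip therefore sits about 25 mm higher than reported, and it passed over the lip. I'll back off, go lower with the force watched, and check by camera.

Call:
drive_tool --increments '[{"rotation":[0,0,0],"linear":[-17,0,0],"fingers":1},{"rotation":[0,0,0],"linear":[-17,0,0],"fingers":1},{"rotation":[0,0,0],"linear":[0,0,0],"fingers":1},{"rotation":[0,0,0],"linear":[0,0,8],"fingers":1},{"rotation":[0,0,0],"linear":[0,0,8],"fingers":1},{"rotation":[0,0,0],"linear":[0,0,0],"fingers":1}]'

```text
time: 3.85
eef_pos: [442.6, 21.4, 79.2]
eef_rot: [[1.0, -0.026, -0.002], [-0.026, -1.0, 0.0], [-0.002, -0.0, -1.0]]
wrist_force: [0.2, -0.6, 0.8]
opening: 0.004
```

```bash
python3 - <<'E'
from h import *
p=[536,27,-.026];st(p)
c=r.calibration("side");cw=r.calibration("wrist")
e=r.sense()['eef_pos']
for dz in(0,10,20,25,30):
  X=e+[0,0,dz];print(dz,px(c,[X]).round(),px(cw,[X+[11,0,0],X+[0,0,0]]).round())
A=r.snapshot("side")[170:270,260:390,::-1];B=r.snapshot("wrist")[200:340,180:370,::-1]
cv2.imwrite("pics/m3.png",np.hstack([cv2.resize(A,None,fx=4,fy=4,interpolation=0),cv2.resize(B,(280,400//2*1),interpolation=0).repeat(2,0)[:400]]))
E
```

```text
3.85 [442.6  21.4  79.2] boxxy [-93.2  -8.1] toolyaw-boxyaw -0.0003 F [ 0.2 -0.6  0.8] open 0.0
0 [[331. 235.]] [[276. 226.]
 [276. 247.]]
10 [[331. 231.]] [[276. 234.]
 [276. 255.]]
20 [[331. 227.]] [[276. 242.]
 [276. 265.]]
25 [[331. 225.]] [[276. 247.]
 [276. 270.]]
30 [[332. 222.]] [[276. 252.]
 [276. 275.]]
```

View pics/m3.png

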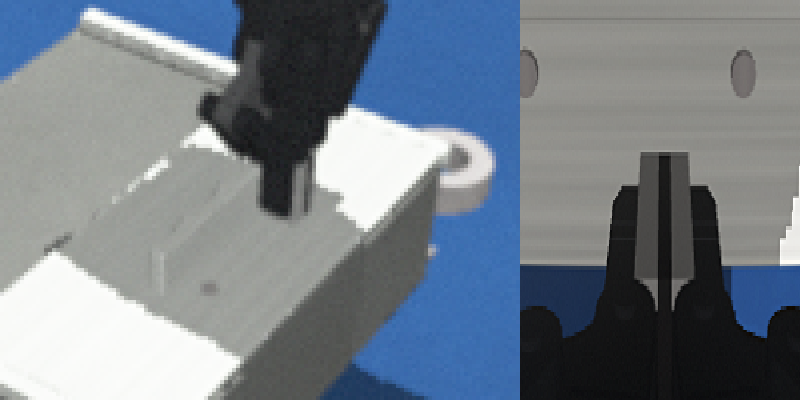

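The side view puts the tip bottom at (332,224), so the true tip is about 27 mm above the reported TCP, at z≈106. I'll go 10 mm lower and push.

Call:
drive_tool --increments '[{"rotation":[0,0,0],"linear":[0,0,6],"fingers":1},{"rotation":[0,0,0],"linear":[0,0,5],"fingers":1},{"rotation":[0,0,0],"linear":[0,0,0],"fingers":1}]'

```text
time: 4.25
eef_pos: [442.4, 21.4, 68.8]
eef_rot: [[1.0, -0.026, -0.001], [-0.026, -1.0, 0.0], [-0.001, -0.0, -1.0]]
wrist_force: [-0.5, 0.5, -0.4]
opening: 0.0
```

Call:
drive_tool --increments '[{"rotation":[0,0,0],"linear":[6,0,0],"fingers":1},{"rotation":[0,0,0],"linear":[6,0,0],"fingers":1},{"rotation":[0,0,0],"linear":[6,0,0],"fingers":1},{"rotation":[0,0,0],"linear":[6,0,0],"fingers":1},{"rotation":[0,0,0],"linear":[6,0,0],"fingers":1}]'

```text
time: 4.75
eef_pos: [473.2, 20.5, 69.5]
eef_rot: [[1.0, -0.026, -0.0], [-0.026, -1.0, -0.0], [-0.0, 0.0, -1.0]]
wrist_force: [-2.9, -0.4, 1.9]
opening: -0.003
```

Call:
drive_tool --increments '[{"rotation":[0,0,0],"linear":[12,0,0],"fingers":1},{"rotation":[0,0,0],"linear":[12,0,0],"fingers":1},{"rotation":[0,0,0],"linear":[12,0,0],"fingers":1},{"rotation":[0,0,0],"linear":[12,0,0],"fingers":1},{"rotation":[0,0,0],"linear":[12,0,0],"fingers":1},{"rotation":[0,0,0],"linear":[12,0,0],"fingers":1},{"rotation":[0,0,0],"linear":[12,0,0],"fingers":1}]'

```text
time: 5.45
eef_pos: [557.9, 18.3, 69.4]
eef_rot: [[1.0, -0.026, -0.0], [-0.026, -1.0, 0.0], [-0.0, -0.0, -1.0]]
wrist_force: [-4.1, -0.2, 1.9]
opening: 0.002
```

Call:
drive_tool --increments '[{"rotation":[0,0,0],"linear":[3,0,0],"fingers":1},{"rotation":[0,0,0],"linear":[3,0,0],"fingers":1},{"rotation":[0,0,0],"linear":[2,0,0],"fingers":1}]'

```text
time: 5.75
eef_pos: [564.7, 18.1, 69.4]
eef_rot: [[1.0, -0.026, -0.0], [-0.026, -1.0, -0.0], [-0.0, 0.0, -1.0]]
wrist_force: [-2.7, -0.6, -1.2]
opening: -0.0
```

Call:
drive_tool --increments '[{"rotation":[0,0,0],"linear":[2,0,0],"fingers":1},{"rotation":[0,0,0],"linear":[2,0,0],"fingers":1},{"rotation":[0,0,0],"linear":[0,0,0],"fingers":1}]'

```text
time: 6.05
eef_pos: [568.9, 18.0, 69.5]
eef_rot: [[1.0, -0.026, 0.0], [-0.026, -1.0, 0.0], [0.0, -0.0, -1.0]]
wrist_force: [-0.5, 0.1, -0.5]
opening: -0.001
```

Call:
drive_tool --increments '[{"rotation":[0,0,0],"linear":[2,0,0],"fingers":1},{"rotation":[0,0,0],"linear":[0,0,0],"fingers":1}]'

```text
time: 6.25
eef_pos: [571.0, 18.0, 69.5]
eef_rot: [[1.0, -0.026, 0.0], [-0.026, -1.0, 0.0], [0.0, -0.0, -1.0]]
wrist_force: [-1.6, 0.5, -1.1]
opening: -0.002
```

Call:
drive_tool --increments '[{"rotation":[0,0,0],"linear":[1.5,0,0],"fingers":1},{"rotation":[0,0,0],"linear":[1.5,0,0],"fingers":1}]'

```text
time: 6.45
eef_pos: [573.7, 17.9, 69.5]
eef_rot: [[1.0, -0.026, -0.0], [-0.026, -1.0, 0.0], [-0.0, -0.0, -1.0]]
wrist_force: [-9.6, 0.1, 0.0]
opening: 0.001
```

Call:
drive_tool --increments '[{"rotation":[0,0,0],"linear":[1,0,0],"fingers":1},{"rotation":[0,0,0],"linear":[0,0,0],"fingers":1}]'

```text
time: 6.65
eef_pos: [573.7, 17.9, 69.5]
eef_rot: [[1.0, -0.026, -0.002], [-0.026, -1.0, -0.0], [-0.002, 0.0, -1.0]]
wrist_force: [-9.2, 0.2, 5.4]
opening: 0.001
```

The rear stop is felt: 9 N with no more travel, at the predicted place. I'll back off, rise and look.

Call:
drive_tool --increments '[{"rotation":[0,0,0],"linear":[-8,0,0],"fingers":1},{"rotation":[0,0,0],"linear":[-8,0,-15],"fingers":1},{"rotation":[0,0,0],"linear":[-20,0,-25],"fingers":1},{"rotation":[0,0,0],"linear":[-25,0,-30],"fingers":1},{"rotation":[0,0,0],"linear":[-25,0,-30],"fingers":1},{"rotation":[0,0,0],"linear":[-25,0,-30],"fingers":1},{"rotation":[0,0,0],"linear":[-25,0,0],"fingers":1},{"rotation":[0,0,0],"linear":[-15,0,0],"fingers":1}]'

```text
time: 7.45
eef_pos: [422.7, 21.9, 201.1]
eef_rot: [[1.0, -0.026, 0.003], [-0.026, -1.0, -0.0], [0.003, 0.0, -1.0]]
wrist_force: [-1.4, 0.2, -0.7]
opening: 0.003
```

```bash
python3 - <<'E'
from h import *
p=[536,27,-.026];st(p)
im=r.snapshot("wrist");np.save("cw.npy",r.calibration("wrist"),allow_pickle=True);cv2.imwrite("pics/w4.png",im[:,:,::-1])
E
```

```text
7.45 [422.7  21.9 201.1] boxxy [-113.2   -8. ] toolyaw-boxyaw -0.0002 F [-1.4  0.2 -0.7] open 0.0
```

View pics/w4.png

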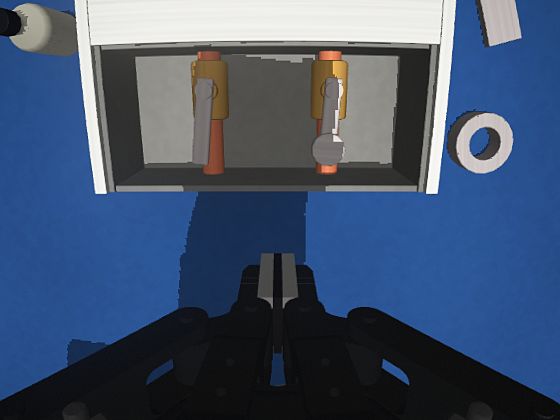

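The chamber is open. The marked handle (disc at px (327,149)) is on the right, pivot about (333,88). The plain handle is on the left, its end at (201,160).

```bash
python3 - <<'E'
from h import *
p=np.array([536,27,-.026]);c=np.load("cw.npy",allow_pickle=True).item()
for n,uv,z in[("disc",(327,148),65),("pivot",(333,88),60),("plainend",(201,161),60),("plainpiv",(206,85),60),("cornL",(100,193),85),("cornR",(433,193),85),("coverL",(91,45),85),("coverR",(443,44),85)]:print(n,loc(p,at(c,uv,z)).round(1))
e=r.sense()['eef_pos'];z=e[2]+27
for u in((260,253),(296,253),(242,266),(316,266)):print(u,loc(p,at(c,u,z)).round(1))
t=W(p,[[-88,-55],[-40,-55]],58);print(px(c,t))
E
```

```text
disc [-86.7 -49.3]
pivot [-38.7 -53.2]
plainend [-98.5  56.2]
plainpiv [-36.3  49. ]
cornL [-119.5  135.9]
cornR [-119.4 -134.5]
coverL [ -5.4 129.8]
coverR [  -5.3 -130.5]
(260, 253) [-105.9   -1. ]
(296, 253) [-105.9  -16.2]
(242, 266) [-112.1    6.8]
(316, 266) [-112.1  -24.8]
[[332.60296391 148.26060714]
 [334.76838598  89.61047982]]
```

Call:
drive_tool --increments '[{"rotation":[0,0,0],"linear":[12.5,39,0],"fingers":1},{"rotation":[0,0,0],"linear":[12.5,39,0],"fingers":1},{"rotation":[0,0,0],"linear":[0,0,35],"fingers":1},{"rotation":[0,0,0],"linear":[0,0,35],"fingers":1},{"rotation":[0,0,0],"linear":[0,0,35],"fingers":1},{"rotation":[0,0,0],"linear":[0,0,30],"fingers":1},{"rotation":[0,0,0],"linear":[0,0,10],"fingers":1},{"rotation":[0,0,0],"linear":[0,0,0],"fingers":1}]'

```text
time: 8.3
eef_pos: [446.3, -56.6, 53.8]
eef_rot: [[1.0, -0.026, -0.002], [-0.026, -1.0, 0.001], [-0.002, -0.001, -1.0]]
wrist_force: [-0.0, -0.2, 0.6]
opening: -0.003
```

```bash
python3 - <<'E'
from h import *
p=[536,27,-.026];st(p)
e=r.sense()['eef_pos'];c=r.calibration("side")
print([ (dz,px(c,[e+[0,0,dz]]).round(1).tolist()) for dz in(0,15,27)])
A=r.snapshot("side")[150:270,250:400,::-1];B=r.snapshot("wrist")[:,100:400,::-1]
cv2.imwrite("pics/m5.png",np.hstack([cv2.resize(A,(525,420),interpolation=0),cv2.resize(B,(270,420))]))
E
```

```text
8.3 [446.3 -56.6  53.8] boxxy [-87.5 -85.9] toolyaw-boxyaw -0.0002 F [-0.  -0.2  0.6] open -0.0
[(0, [[346.7, 223.9]]), (15, [[347.3, 218.2]]), (27, [[347.8, 213.6]])]
```

View pics/m5.png

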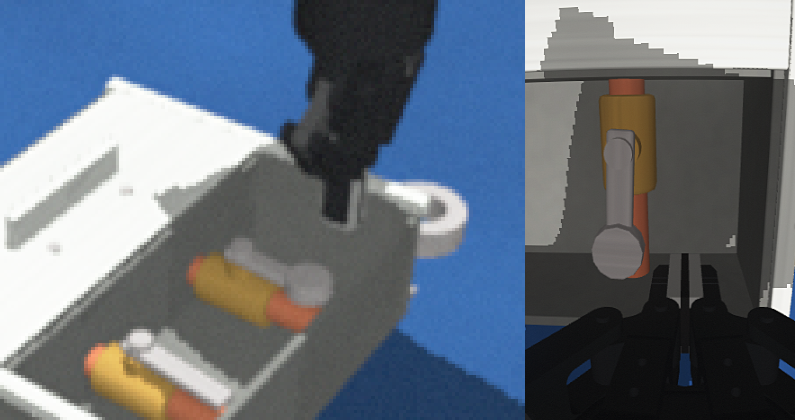

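The side view puts the tip at (348,214), a 26 mm offset, so the true z is about 80. The tip lies to the right of the disc with clearance. I'll descend to a true z of about 51.

Call:
drive_tool --increments '[{"rotation":[0,0,0],"linear":[0,0,10],"fingers":1},{"rotation":[0,0,0],"linear":[0,0,10],"fingers":1},{"rotation":[0,0,0],"linear":[0,0,8],"fingers":1},{"rotation":[0,0,0],"linear":[0,0,0],"fingers":1}]'

```text
time: 8.8
eef_pos: [446.1, -56.6, 25.5]
eef_rot: [[1.0, -0.026, -0.002], [-0.026, -1.0, 0.001], [-0.002, -0.0, -1.0]]
wrist_force: [-0.9, 0.6, 0.2]
opening: -0.005
```

Call:
drive_tool --increments '[{"rotation":[0,0,0],"linear":[0,-5,0],"fingers":1},{"rotation":[0,0,0],"linear":[0,-5,0],"fingers":1},{"rotation":[0,0,0],"linear":[0,-5,0],"fingers":1},{"rotation":[0,0,0],"linear":[0,0,0],"fingers":1}]'

```text
time: 9.2
eef_pos: [447.1, -41.3, 26.7]
eef_rot: [[1.0, -0.026, -0.0], [-0.026, -1.0, -0.0], [-0.0, 0.0, -1.0]]
wrist_force: [-1.2, -2.0, 1.0]
opening: 0.002
```

Contact at about 2 N. Next I'll follow the arc.

Call:
drive_tool --increments '[{"rotation":[0,0,0],"linear":[-2.5,-7,0],"fingers":1},{"rotation":[0,0,0],"linear":[-2.5,-7,0],"fingers":1},{"rotation":[0,0,0],"linear":[0.5,-8,0],"fingers":1},{"rotation":[0,0,0],"linear":[0.5,-8,0],"fingers":1}]'

```text
time: 9.6
eef_pos: [444.6, -11.8, 27.0]
eef_rot: [[1.0, -0.026, 0.001], [-0.026, -1.0, -0.001], [0.001, 0.001, -1.0]]
wrist_force: [-0.4, -5.0, 14.2]
opening: 0.001
```

Call:
drive_tool --increments '[{"rotation":[0,0,0],"linear":[3,-7,0],"fingers":1},{"rotation":[0,0,0],"linear":[3.5,-7,0],"fingers":1},{"rotation":[0,0,0],"linear":[5,-6,0],"fingers":1},{"rotation":[0,0,0],"linear":[5,-6,0],"fingers":1}]'

```text
time: 10.0
eef_pos: [460.9, 14.0, 26.5]
eef_rot: [[1.0, -0.026, -0.001], [-0.026, -1.0, -0.0], [-0.001, 0.0, -1.0]]
wrist_force: [-4.0, -2.7, -0.4]
opening: 0.001
```

Call:
drive_tool --increments '[{"rotation":[0,0,0],"linear":[4,-3,0],"fingers":1},{"rotation":[0,0,0],"linear":[3,-2,0],"fingers":1},{"rotation":[0,0,0],"linear":[0,0,0],"fingers":1}]'

```text
time: 10.3
eef_pos: [468.5, 19.0, 26.4]
eef_rot: [[1.0, -0.026, 0.0], [-0.026, -1.0, 0.001], [0.0, -0.001, -1.0]]
wrist_force: [-1.1, 0.0, -0.3]
opening: 0.0
```

Call:
drive_tool --increments '[{"rotation":[0,0,0],"linear":[1.5,0,0],"fingers":1},{"rotation":[0,0,0],"linear":[0,0,0],"fingers":1}]'

```text
time: 10.5
eef_pos: [469.5, 18.9, 26.4]
eef_rot: [[1.0, -0.026, -0.0], [-0.026, -1.0, 0.001], [-0.001, -0.001, -1.0]]
wrist_force: [-3.4, 1.7, 0.6]
opening: 0.003
```

```bash
python3 - <<'E'
from h import *
p=[536,27,-.026];st(p)
B=r.snapshot("wrist")[:,:,::-1]
cv2.imwrite("pics/w6.png",B)
E
```

```text
10.5 [469.5  18.9  26.4] boxxy [-66.3  -9.8] toolyaw-boxyaw -0.0001 F [-3.4  1.7  0.6] open 0.0
```

View pics/w6.png

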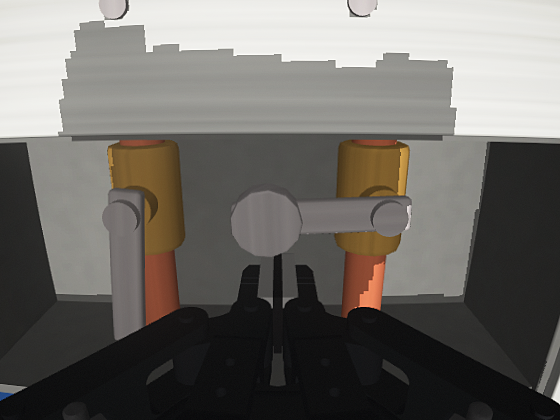

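The lever runs from pivot (391,217) to disc (266,222), about 2° short of shut. I'll push on to the stop.

Call:
drive_tool --increments '[{"rotation":[0,0,0],"linear":[1.5,0,0],"fingers":1},{"rotation":[0,0,0],"linear":[0,0,0],"fingers":1}]'

```text
time: 10.75
eef_pos: [471.1, 18.7, 26.5]
eef_rot: [[1.0, -0.026, -0.0], [-0.026, -1.0, 0.0], [-0.0, -0.0, -1.0]]
wrist_force: [-3.9, 2.8, 0.2]
opening: 0.003
```

Call:
drive_tool --increments '[{"rotation":[0,0,0],"linear":[1.5,0,0],"fingers":1},{"rotation":[0,0,0],"linear":[0,0,0],"fingers":1}]'

```text
time: 10.95
eef_pos: [471.5, 18.8, 26.3]
eef_rot: [[1.0, -0.026, -0.002], [-0.026, -1.0, 0.0], [-0.002, -0.0, -1.0]]
wrist_force: [-9.6, 3.1, 3.5]
opening: 0.0
```

Call:
drive_tool --increments '[{"rotation":[0,0,0],"linear":[1.5,0,0],"fingers":1},{"rotation":[0,0,0],"linear":[0,0,0],"fingers":1}]'

```text
time: 11.15
eef_pos: [471.7, 18.8, 26.1]
eef_rot: [[1.0, -0.026, -0.004], [-0.026, -1.0, 0.001], [-0.004, -0.0, -1.0]]
wrist_force: [-14.7, 3.1, 9.0]
opening: -0.0
```

The stop is felt: 15 N with no more travel. I'll retreat and check.

Call:
drive_tool --increments '[{"rotation":[0,0,0],"linear":[-6,0,0],"fingers":1},{"rotation":[0,0,0],"linear":[-8,0,0],"fingers":1},{"rotation":[0,0,0],"linear":[0,0,-20],"fingers":1},{"rotation":[0,0,0],"linear":[0,0,-35],"fingers":1},{"rotation":[0,0,0],"linear":[0,0,-40],"fingers":1},{"rotation":[0,0,0],"linear":[-10,0,-40],"fingers":1},{"rotation":[0,0,0],"linear":[-20,0,-40],"fingers":1},{"rotation":[0,0,0],"linear":[0,0,0],"fingers":1}]'

```text
time: 11.95
eef_pos: [430.8, 19.4, 206.1]
eef_rot: [[1.0, -0.026, 0.007], [-0.026, -1.0, -0.001], [0.007, 0.001, -1.0]]
wrist_force: [1.1, -0.4, -1.2]
opening: -0.001
```

```bash
python3 - <<'E'
from h import *
p=[536,27,-.026];st(p)
B=r.snapshot("wrist")[:,:,::-1];np.save("cw.npy",r.calibration("wrist"),allow_pickle=True)
cv2.imwrite("pics/w7.png",B)
E
```

```text
11.95 [430.8  19.4 206.1] boxxy [-105.   -10.4] toolyaw-boxyaw -0.0003 F [ 1.1 -0.4 -1.2] open -0.0
```

View pics/w7.png

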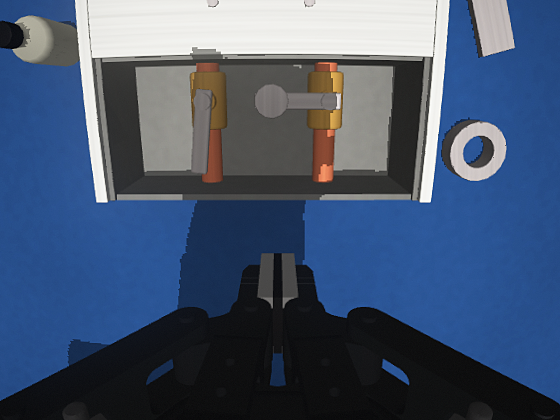

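The lever lies along the box's +y (pivot (328,101), disc (271,101)). The plain handle, bottle, ring and block look unmoved, and the cover is open.

```bash
python3 - <<'E'
from h import *
p=np.array([536,27,-.026]);c=np.load("cw.npy",allow_pickle=True).item()
for n,uv,z in[("disc",(271,100.5),65),("pivot",(328,101),60),("plainend",(200,171),60),("plainpiv",(204,97),60),("coverL",(96,57),85),("coverR",(437,55),85),("ring",(474,151),22)]:print(n,loc(p,at(c,uv,z)).round(1))
st(p);print(r.finish_job())
E
```

```text
disc [-38.1  -5.9]
pivot [-38.4 -52.6]
plainend [-97.1  55.6]
plainpiv [-35.1  49.1]
coverL [ -3.2 125.7]
coverR [  -2.4 -130.7]
ring [ -84.5 -203.3]
12.0 [431.   19.4 203.8] boxxy [-104.7  -10.4] toolyaw-boxyaw -0.0004 F [ 0.   0.9 -0.8] open -0.0
the job is handed in; nothing more can be done
None
```

The air to the comparator is shut off, and I handed the job in at 12.0 s. I pushed the cover back to its rear stop by its lip, then turned the disc-ended handle (the right-hand valve) a quarter turn clockwise to its stop.

**Last checks:**
- **Cover:** it met its stop at about 9 N and moved no further. In the last picture its near edge was at box x about -3 mm, which is fully open.
- **Marked handle:** it met its stop at about 15 N and moved no further. In the last picture it points along the box's +y to within about 1°.
- **Plain handle and loose things:** the plain handle measured within 1.5 mm of its earlier position. The ring read about 6 mm nearer the box in y than in the first picture. I put that down to pixel picking, since the arm never went near it. The bottle and block looked unmoved.
- **Robot:** it finished clear, about 200 mm up, with no contact force.

**One thing disagreed:** the shut fingertips showed in the cameras about 26 mm higher than the reported TCP. My first push therefore passed over the lip without touching it. I corrected the height from the pictures, and the second push moved the cover.

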